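# Run down the last wing nut of a ward sterilizer

### The job

The lid of the portable steam sterilizer is on and all its wing nuts are tight except one: the nut beside the vent valve, opposite the pressure gauge, which still stands up loose on its bolt. Run that nut down clockwise until it stops, finger-tight, by pushing its wings round one at a time with the fingertips in repeated strokes; do not pinch or grip the nut, and do not force it once it is tight. Leave the things on the desk where they are.

Things in the scene. Friction and masses are not known exactly. Their poses are not given: they have to be found in the camera images.
- lid_centre (a point): Top centre of the lid, 219 mm above the desk, on the sterilizer: a fixed upright aluminium pot, slightly domed lid 260 mm across its rim. z up. Six upright bolts in slotted lugs stand on a circle of 138 mm radius about it, 60 degrees apart, each with a black wing nut. The loose one lies towards this frame's -x; the other five are tight and cannot turn. A bar handle crosses the centre, 90 mm along y, top at 250 mm.
- vent_valve (a point): Top of the brass vent valve on the lid, between its centre and the loose nut, 83 mm from the nut's axis and 246 mm above the desk: an 18 mm stem with a flat steel lever 36 mm long on top. The lid around it and out to the nuts lies 203 to 217 mm above the desk.
- gauge (a point): Centre of the pressure gauge's 58 mm dial, 257 mm above the desk, on the lid's far side from the loose nut, 196 mm from its axis; its top at about 290 mm is the highest point of the sterilizer. A thin brass safety valve, top at 249 mm, stands on the lid a quarter turn away, 150 mm from the loose nut.
- nut_axis (a point): On the loose nut's upright axis, half-way up its wings; turns and sinks with the nut. Hub 21 to 23 mm across (foot 29), 24 mm high, foot 20 mm below this point. Two flat upright round wings along this frame's x, 7 mm thick, 28 mm discs centred 23 mm from the axis: 74 mm over both. The 10 mm bolt stays still and ends below the wings' tops. Free room: 60 mm round the axis at wing height.
- wing_a (a point): Centre of one wing of the loose nut (a disc 28 mm across, 7 mm thick, from 14 mm below to 14 mm above this point), 23 mm from the axis. The lug faces under the nut lie 205 mm above the desk; there its foot seats.
- wing_b (a point): Centre of the opposite wing, 23 mm from the axis on the other side.
- wingnut (a joint): Angle of the loose nut in rad, growing as it is turned clockwise seen from above, which tightens it. At 0 it stands 4.5 mm clear of its lug and it sinks 0.5 mm per radian; at 9.0 it is seated and stops hard. It starts between 0 and 2.5. It turns easily (about 0.03 N m) and stays where it is left.
- bowl: Steel bowl standing on the desk, 110 mm across, 45 mm high; origin at the centre of its underside. Not part of the job.
- bottle: Brown glass bottle with a black cap, 56 mm across, 115 mm high, standing on the desk; origin at the centre of its underside. Not part of the job.
- jar: Steel lidded jar, 90 mm across, 118 mm high, standing on the desk; origin at the centre of its underside. Not part of the job.
- forceps: Steel forceps lying on the desk, about 155 mm long, 8 mm high; origin at the middle of the underside, x towards the tips. Not part of the job.

How it is judged:
By the outcome, as a careful person would: the job done as asked, in the order asked, and still so for the second after the job is handed in, with the robot touching nothing.
It also fails if it takes over 54 s, if anything falls off the work surface, if the arm or the gripper's body presses on something with over 40 N, if the wrist force passes 120 N, or if a joint passes its speed limit or range.

### The arm

A 7-joint arm with a two-finger parallel gripper is mounted at the origin on the work surface. World frame = base frame: x ahead of the robot, y to its left, z up, the work surface at z = 0. Lengths are in mm, angles in rad, forces in N, time in s.
With the tool pointing down it reaches from about 400 to 875 mm from the base axis. Payload 4.4 kg.
Tool frame: the origin (TCP) lies midway between the tips of the shut fingers; the grasp point (between the pads) lies grasp_offset behind it (grasp_offset is the distance from the TCP to the grasp point, in mm); z points along the fingers, y is the line along which they close (so a half turn about z gives the same grasp; the last joint's range is limited). The gripper opens to 85 mm and grips with 20 to 120 N. Pads are 22 mm wide; open, the fingers measure 114 mm over their backs; the gripper's body (76 mm by 85 mm) begins 54 mm behind the grasp point. The pads swing forward as they close: fully open they stand 13 mm farther back than shut.
Start: joints at [-1.34, 0.628, 0.038, 1.517, -0.027, 0.996, -0.02], TCP at [190.076, 621.602, 231.313] pointing down, gripper open.
Joint ranges: [-3.06, 3.06], [-0.37, 2.12], [-1.25, 1.32], [0.18, 2.47], [-1.1, 4.24], [0.23, 1.98], [-2.94, 2.94]. Speed limits (rad/s): [2.57, 2.57, 3.14, 3.14, 3.14, 3.14, 3.14].

### API

Orientations are given as [roll, pitch, yaw] about the fixed x, y, z axes, in that order (R = Rz(yaw) Ry(pitch) Rx(roll)).
In Python, from cell import * gives the robot as it stands. The module is installed in compiled form; this text tells all that it offers.
- The arm moves only by the shell command python3 -m jog 'ROWS'. ROWS is a JSON object of lists of equal length, an entry for each row: "angular": the turn, a rotation vector about the tool's x, y, z in degrees, a list of three; "travel": the shift along the tool's x, y, z in cm, a list of three; "fingers": the closure, from 0 (fully open) to 1 (shut). In form: {"angular": [[rx, ry, rz], ...], "travel": [[tx, ty, tz], ...], "fingers": [fingers, ...]}. A call has 1 to 5 rows; each row is the pose to reach, as a shift and turn from the pose commanded when the call began, along the tool's axes at that moment; what a row does not reach only later rows make up. A row lasts 1/8 s, in which the tool goes at most 62.5 mm and 10.7 degrees, less where a joint would pass 70% of its speed; a pose out of reach is approached as far as the arm can. A call with a gripper value outside its range is refused whole. The fingers move at their own pace and stop on an object; the grip force is fixed at half the most. Time passes only in rows, so rows that repeat a pose let the fingers close. It gives the time, the measured TCP pose, the force and the opening at its end, in the units of the state.
- read_state(): the state, without advancing time (a new reading comes with each control period).
- get_image(name): name is "side" or "top"; returns the picture (384x512x3 uint8, red, green, blue); there is no depth.
- camera_model(name): a dict with "mtx" (3x3 intrinsics, pixels), "T" (4x4, takes a point from camera to world coordinates). Camera axes: x right, y down, z forward; pixel columns grow to the right and rows downward; lengths in mm; the calibration is good to about 2 mm. A picture is of the moment at which its call begins. camera_model takes no time and is no camera call.
- finish_job(): hands the job in, once; it reports no verdict.
The state is a dict: "clock": time; "qpos": joint angles; "qd": joint speeds; "tau": joint torques, N m; "eef_pos": TCP position; "tool_rot": TCP orientation; "force": force on the tool from outside, world axes, zero at the start; "torque": the same for the moment, N m; "width": finger opening in mm.
Only numpy, scipy, OpenCV 4.12 (cv2) and the standard library are available. Lean on these libraries where they do the work, as an engineer would, in place of code of your own. Each camera call takes 0.05 s, during which the arm holds its last target. There are 200 camera calls.

## Working session

There is one attempt and no reset: what is moved stays moved. The work goes in short steps, Python scripts to look and compute and a shell command to move; the robot and the scene stay as the last step left them, time stands still between calls to the robot, and variables do not carry over. Pictures are saved under pics/ and viewed, on a budget of 10 in all, crops included, one or two more only if the job needs it, and the job is handed in when it is done.

```bash
mkdir -p pics; cat > h.py <<'E'
from cell import *
import numpy as np, cv2
def snap(n,f):
    im=get_image(n); cv2.imwrite('pics/'+f,cv2.cvtColor(im,cv2.COLOR_RGB2BGR)); return im
def ray(n,u,v):
    c=camera_model(n);T=np.array(c['T']);K=np.array(c['mtx'])
    d=T[:3,:3]@np.linalg.solve(K,[u,v,1.]);return T[:3,3],d
def onz(n,u,v,z):
    o,d=ray(n,u,v);return o+d*(z-o[2])/d[2]
def proj(n,p):
    c=camera_model(n);T=np.array(c['T']);K=np.array(c['mtx'])
    q=K@(T[:3,:3].T@(np.array(p)-T[:3,3]));return q[:2]/q[2]
E
python3 - <<'E'
from h import *
a=snap('top','t0.png');b=snap('side','s0.png')
print(read_state())
for n in('top','side'):print(camera_model(n))
E
```

```text
{'clock': 0.1, 'qpos': array([-1.33981278,  0.62926871,  0.03844824,  1.51824505, -0.02700602,
        0.99633247, -0.01998323]), 'qd': array([-0.00066121, -0.00243829, -0.00047657, -0.00183896, -0.00132435,
        0.00128779,  0.00103065]), 'tau': array([ 4.19172691e-03, -5.64541018e+01,  1.23065047e+00, -1.93978339e+01,
        1.12754785e-02,  5.20811212e-03, -1.12629743e-05]), 'eef_pos': array([189.89666805, 621.05623782, 230.47869778]), 'tool_rot': array([-3.13985713e+00,  1.50944968e-05,  2.84482031e+00]), 'force': array([-0.47168076,  0.27618983,  0.04822639]), 'torque': array([-0.00972188,  0.05053485, -0.0122278 ]), 'width': 85.65568710669999}
{'mtx': array([[356.62270448,   0.        , 259.07764666],
       [  0.        , 356.62270448, 194.98188334],
       [  0.        ,   0.        ,   1.        ]]), 'T': array([[ 2.73454605e-02, -9.96082113e-01,  8.40990492e-02,
         4.44622422e+02],
       [-9.99618451e-01, -2.75761867e-02, -1.58288847e-03,
         1.77673885e+01],
       [ 3.89581797e-03, -8.40236765e-02, -9.96456143e-01,
         1.18776633e+03],
       [ 0.00000000e+00,  0.00000000e+00,  0.00000000e+00,
         1.00000000e+00]])}
{'mtx': array([[431.89952439,   0.        , 266.79697085],
       [  0.        , 431.89952439, 201.57277493],
       [  0.        ,   0.        ,   1.        ]]), 'T': array([[ 9.65631094e-01, -1.98380295e-01,  1.67934063e-01,
         3.01877497e+02],
       [-2.59789451e-01, -7.16454144e-01,  6.47458802e-01,
        -9.29212462e+02],
       [-8.12601225e-03, -6.68833849e-01, -7.43367507e-01,
         1.22811463e+03],
       [ 0.00000000e+00,  0.00000000e+00,  0.00000000e+00,
         1.00000000e+00]])}
```

View pics/t0.png

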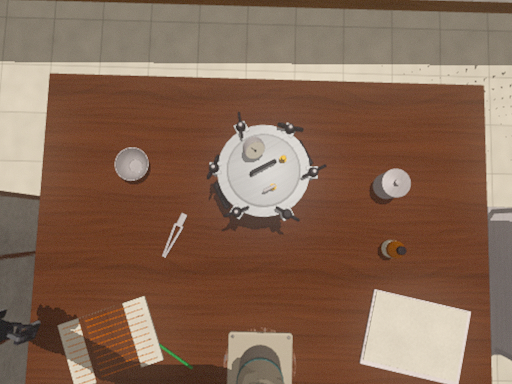

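View pics/s0.png

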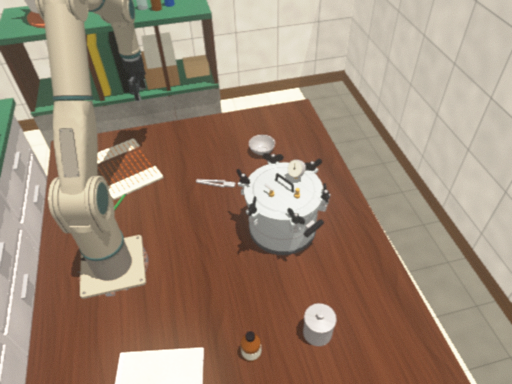

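```bash
python3 - <<'E'
from h import *
a=cv2.imread('pics/t0.png')[192:232,256:316];b=cv2.imread('pics/s0.png')[185:245,230:290]
A=cv2.resize(a,(600,400),interpolation=cv2.INTER_CUBIC);B=cv2.resize(b,(400,400),interpolation=cv2.INTER_CUBIC)
cv2.imwrite('pics/c0.png',cv2.resize(np.hstack([A,B]),(800,320)))
for p in [(286,213),(263,170),(268,188)]: print(onz('top',*p,225), proj('side',onz('top',*p,225)))
E
```

```text
[479.11109469 -57.72115319 225.        ] [251.609203   205.23951905]
[594.47804956   7.42019352 225.        ] [281.39700244 183.63921199]
[545.5574002   -7.44837004 225.        ] [268.04315388 189.76352826]
```

View pics/c0.png

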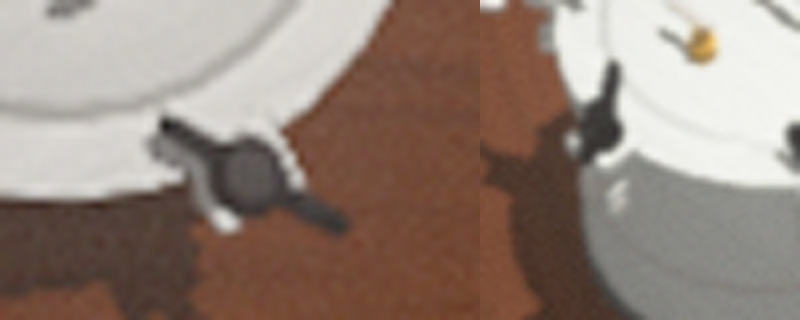

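```bash
python3 -m jog '{"angular":[[0,0,-17],[0,0,-17],[0,0,-17],[0,0,-17],[0,0,-17]],"travel":[[-29.5,-24.6,-7.9],[-29.5,-24.6,-7.9],[-29.5,-24.6,-7.9],[-29.5,-24.6,-7.9],[-29.5,-24.6,-7.9]],"fingers":[1,1,1,1,1]}'
python3 - <<'E'
from h import *
def tri(t,s):
    (o1,d1),(o2,d2)=ray('top',*t),ray('side',*s)
    k=np.linalg.lstsq(np.c_[d1,-d2],o2-o1,rcond=None)[0];p,q=o1+k[0]*d1,o2+k[1]*d2
    return (p+q)/2,np.linalg.norm(p-q)
print(tri((287.2,213.9),(253.1,208.4)))
for p in [(287.2,213.9),(277,207.2),(299.1,220)]: print(onz('top',*p,232))
s=read_state();print(s['qpos'],s['tool_rot'])
E
```

```text
clock: 0.72
eef_pos: [358.3, 363.4, 294.4]
tool_rot: [-3.141, -0.0, 3.141]
force: [0.2, -0.4, 0.7]
width: 0.3
(array([479.72063863, -62.28110334, 214.46731851]), np.float64(5.2485513018011964))
[476.54028315 -60.4367568  232.        ]
[493.74036838 -32.70638328 232.        ]
[461.11594203 -92.60421516 232.        ]
[-0.83216484  0.35537456 -0.02102564  1.81593427  0.00894519  0.97067787
  0.71376947] [-3.14132033e+00 -1.49342644e-04  3.14149688e+00]
```

```bash
python3 -m jog '{"angular":[[0,0,0],[0,0,0],[0,0,0],[0,0,0],[0,0,0]],"travel":[[-13.4,-45,0],[-13.4,-45,0],[-13.4,-45,0],[-13.4,-45,0],[-13.4,-45,0]],"fingers":[1,1,1,1,1]}'
```

```text
clock: 1.35
eef_pos: [446.9, 63.9, 294.3]
tool_rot: [3.141, 0.0, -3.141]
force: [0.5, 0.3, 0.5]
width: 0.3
```

```bash
python3 -m jog '{"angular":[[0,0,0],[0,0,0],[0,0,0],[0,0,0],[0,0,0]],"travel":[[-4.5,-15,0],[-4.5,-15,0],[-4.5,-15,0],[-4.5,-15,2],[-4.5,-15,2]],"fingers":[1,1,1,1,1]}'
python3 - <<'E'
from h import *
s=read_state();print(s['eef_pos'],s['tool_rot'],s['qpos'])
a=snap('top','t1.png')[180:240,250:330];b=snap('side','s1.png')[160:235,220:320]
f=lambda a:cv2.resize(a,(400,300),interpolation=cv2.INTER_CUBIC)
cv2.imwrite('pics/c1.png',np.hstack([f(a),f(b)])[:,:,::-1])
E
```

```text
clock: 1.98
eef_pos: [490.3, -84.2, 272.9]
tool_rot: [3.141, -0.004, 3.141]
force: [0.2, 0.8, -0.5]
width: -0.2
[490.34419977 -84.20953233 272.91024717] [ 3.14102811 -0.00389543  3.14061435] [-0.00323352  0.36492184  0.16042237  1.8791276  -0.07242421  0.90704753
  1.76149729]
```

View pics/c1.png

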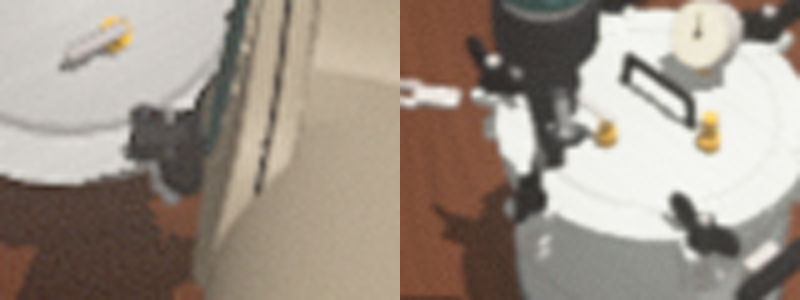

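```bash
python3 -m jog '{"angular":[[0,0,0],[0,0,0],[0,0,0],[0,0,0]],"travel":[[0,0,2],[0,0,4],[0,0,5],[0,0,5]],"fingers":[1,1,1,1]}'
python3 - <<'E'
from h import *
s=read_state();print(s['eef_pos'],s['force'])
print(proj('side',s['eef_pos']),proj('side',[477,-61.5,232]))
a=snap('side','s2.png')[170:230,215:295]
cv2.imwrite('pics/c2.png',cv2.resize(a,(800,600),interpolation=cv2.INTER_CUBIC)[:,:,::-1])
E
```

```text
clock: 2.58
eef_pos: [492.1, -83.9, 224.4]
tool_rot: [-3.142, 0.0, -3.141]
force: [0.3, 0.4, 0.8]
width: -0.1
[492.06026369 -83.85820832 224.42751496] [0.32794453 0.39960055 0.75078816]
[257.73398915 210.66902561] [251.15670667 204.75702133]
```

View pics/c2.png

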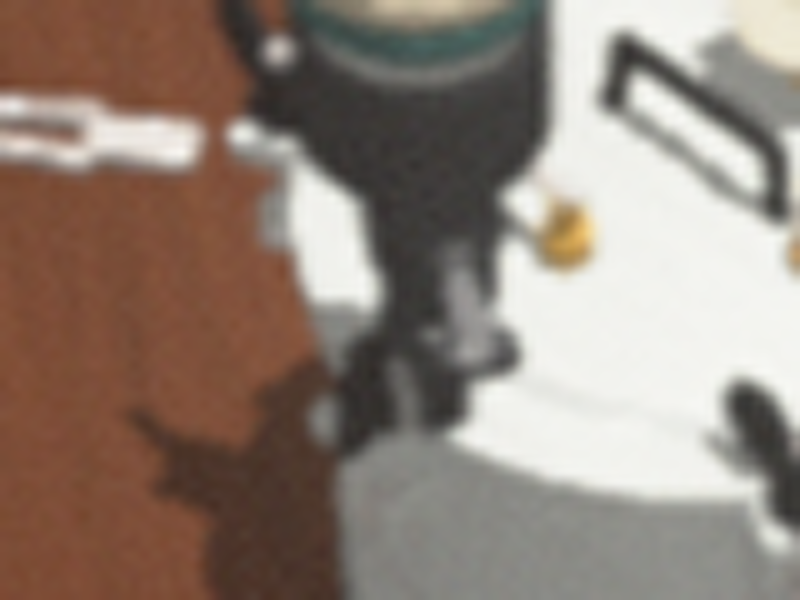

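```bash
python3 -m jog '{"angular":[[0,0,0],[0,0,0],[0,0,0],[0,0,0],[0,0,0]],"travel":[[0.7,-0.75,0.1],[1.5,-0.85,0.1],[2.3,-0.75,0.1],[3.05,-0.45,0.1],[3.7,0.05,0.1]],"fingers":[1,1,1,1,1]}'
python3 -m jog '{"angular":[[0,0,0],[0,0,0],[0,0,0],[0,0,0],[0,0,0]],"travel":[[0.5,0.65,0],[0.8,1.4,0],[0.9,2.2,0],[0.8,3.0,0],[0.5,3.75,0]],"fingers":[1,1,1,1,1]}'
python3 - <<'E'
from h import *
s=read_state();print(s['eef_pos'],s['force'])
a=snap('side','s3.png')[170:230,215:295];b=snap('top','t3.png')[180:240,250:330]
f=lambda a:cv2.resize(a,(400,300),interpolation=cv2.INTER_CUBIC)
cv2.imwrite('pics/c3.png',np.hstack([f(a),f(b)])[:,:,::-1])
E
```

```text
clock: 3.25
eef_pos: [454.0, -83.5, 223.3]
tool_rot: [-3.142, -0.0, 3.141]
force: [0.2, -1.3, 0.6]
width: -0.0
clock: 3.88
eef_pos: [449.5, -45.3, 223.1]
tool_rot: [3.141, -0.001, -3.141]
force: [0.7, -1.7, -0.4]
width: -0.0
[449.45800367 -45.33394324 223.11643046] [ 0.67587094 -1.7485668  -0.37334307]
```

View pics/c3.png

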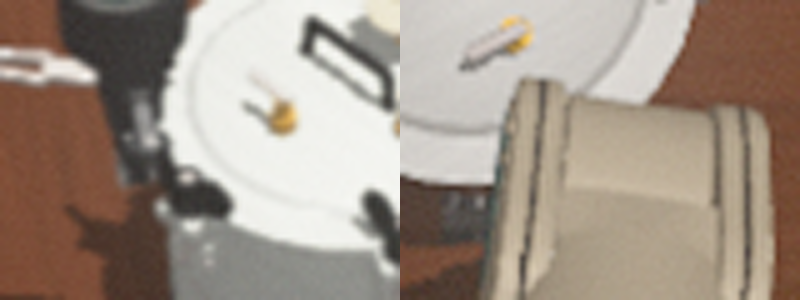

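```bash
python3 -m jog '{"angular":[[0,0,0],[0,0,0],[0,0,0],[0,0,0],[0,0,0]],"travel":[[-0.5,0.65,0],[-1.15,1.15,0],[-0.85,0.95,0],[-0.85,0.95,-4],[-0.85,0.95,-4]],"fingers":[1,1,1,1,1]}'
python3 -m jog '{"angular":[[0,0,0],[0,0,0],[0,0,0],[0,0,0],[0,0,0]],"travel":[[-4,-4.7,0],[-4,-4.7,0],[-4,-4.7,0],[-4,-4.7,2],[-4,-4.7,2]],"fingers":[1,1,1,1,1]}'
python3 - <<'E'
from h import *
s=read_state();print(s['eef_pos'],s['force'])
a=snap('side','s4.png')[170:230,215:295]
cv2.imwrite('pics/c4.png',cv2.resize(a,(640,480),interpolation=cv2.INTER_CUBIC)[:,:,::-1])
E
```

```text
clock: 4.6
eef_pos: [460.1, -36.9, 265.5]
tool_rot: [3.142, 0.006, 3.141]
force: [0.3, 0.4, 0.1]
width: 0.1
clock: 5.22
eef_pos: [496.3, -82.3, 242.0]
tool_rot: [3.14, -0.004, -3.14]
force: [-0.1, -0.0, 0.1]
width: -0.4
[496.34843442 -82.33930145 242.01260156] [-0.09050876 -0.02105536  0.06103437]
```

View pics/c4.png

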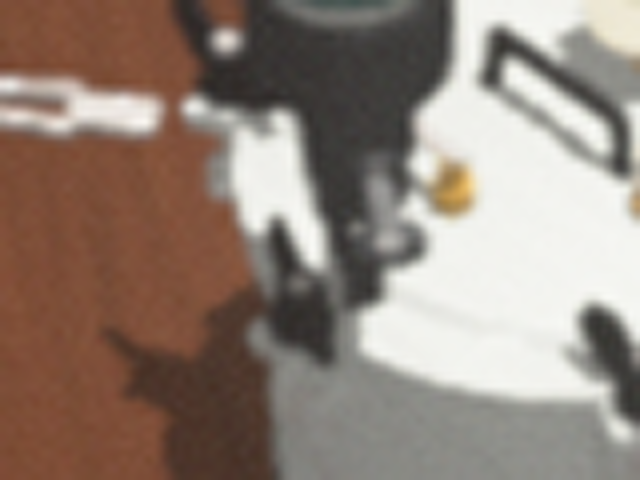

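```bash
python3 - <<'E'
from h import *
for p in [(275,225),(320,350)]: print(onz('side',215+p[0]/8,170+p[1]/8,230))
for ang in (75,85,95,105): 
  r=np.radians(ang); d=37*np.array([np.cos(r),np.sin(r),0])
  print(ang,[(proj('side',np.array([477,-61.5,228])+k*d)-[215,170])*8 for k in(1,0,-1)])
E
```

```text
[478.53439219 -31.27862788 230.        ]
[479.97268086 -98.29895936 230.        ]
75 [array([291.79244509, 214.42706684]), array([289.61655566, 284.92533219]), array([287.35844963, 358.08739421])]
85 [array([275.42932493, 215.58091538]), array([289.61655566, 284.92533219]), array([304.33231934, 356.85311501])]
95 [array([259.47270714, 218.80678215]), array([289.61655566, 284.92533219]), array([320.83266546, 353.39581687])]
105 [array([244.3836291 , 224.01657054]), array([289.61655566, 284.92533219]), array([336.33284935, 347.83153382])]
```

```bash
python3 -m jog '{"angular":[[0,0,0],[0,0,0],[0,0,0]],"travel":[[-0.4,0,0],[-0.4,0,2.2],[-0.4,0,2.2]],"fingers":[1,1,1]}'
python3 -m jog '{"angular":[[0,0,0],[0,0,0],[0,0,0],[0,0,0],[0,0,0]],"travel":[[1.05,-0.5,0],[1.8,-0.8,0],[2.6,-0.9,0],[3.4,-0.8,0],[4.15,-0.5,0]],"fingers":[1,1,1,1,1]}'
python3 -m jog '{"angular":[[0,0,0],[0,0,0],[0,0,0],[0,0,0],[0,0,0]],"travel":[[0.65,0.5,0],[1.15,1.15,0],[1.45,1.9,0],[1.55,2.7,0],[1.45,3.5,0]],"fingers":[1,1,1,1,1]}'
python3 -m jog '{"angular":[[0,0,0],[0,0,0],[0,0,0],[0,0,0],[0,0,0]],"travel":[[-0.3,0.75,0],[-0.8,1.4,0],[-1.45,1.9,0],[-1.15,1.7,0],[-1.15,1.7,-4.2]],"fingers":[1,1,1,1,1]}'
```

```text
clock: 5.65
eef_pos: [501.6, -83.3, 220.8]
tool_rot: [3.141, -0.002, -3.141]
force: [0.3, -0.3, -0.4]
width: 0.0
clock: 6.28
eef_pos: [460.0, -88.8, 221.4]
tool_rot: [-3.141, -0.0, 3.141]
force: [1.7, -1.2, 0.9]
width: -0.1
clock: 6.9
eef_pos: [445.9, -52.9, 221.2]
tool_rot: [3.141, -0.001, -3.141]
force: [0.5, -1.1, 0.2]
width: -0.1
clock: 7.52
eef_pos: [455.4, -36.7, 261.6]
tool_rot: [3.142, -0.007, 3.141]
force: [1.2, 0.3, 0.2]
width: 0.2
```

```bash
cat > chk.py <<'E'
import sys,numpy as np
from cell import *
s=read_state();f=np.hypot(*s['force'][:2]);print('F',round(f,1),s['eef_pos'][:2].round(1));sys.exit(int(f>5))
E
python3 -m jog '{"angular":[[0,0,0],[0,0,0],[0,0,0],[0,0,0],[0,0,0]],"travel":[[-4.4,-4.7,0],[-4.4,-4.7,0],[-4.4,-4.7,0],[-4.4,-4.7,2],[-4.4,-4.7,4.2]],"fingers":[1,1,1,1,1]}'
python3 -m jog '{"angular":[[0,0,0],[0,0,0],[0,0,0],[0,0,0]],"travel":[[0,0,0],[1.05,-0.5,0],[1.8,-0.8,0],[2.6,-0.9,0]],"fingers":[1,1,1,1]}'
python3 chk.py && python3 -m jog '{"angular":[[0,0,0],[0,0,0]],"travel":[[0.3,0,0],[0.65,0.05,0]],"fingers":[1,1]}' >/dev/null && python3 chk.py && python3 -m jog '{"angular":[[0,0,0],[0,0,0]],"travel":[[0.3,0.1,0],[0.6,0.2,0]],"fingers":[1,1]}' >/dev/null && python3 chk.py && python3 -m jog '{"angular":[[0,0,0],[0,0,0]],"travel":[[0.3,0.15,0],[0.55,0.3,0]],"fingers":[1,1]}' >/dev/null && python3 chk.py
```

```text
clock: 8.15
eef_pos: [500.9, -82.4, 220.8]
tool_rot: [3.141, -0.0, -3.14]
force: [-0.4, 0.9, 0.2]
width: -0.0
clock: 8.65
eef_pos: [475.8, -93.2, 222.1]
tool_rot: [-3.141, 0.002, 3.141]
force: [1.5, -0.7, 0.4]
width: -0.2
F 1.7 [475.8 -93.2]
F 1.8 [469.2 -92.3]
F 1.8 [462.9 -90.1]
F 0.6 [457.3 -87. ]
```

```bash
python3 -m jog '{"angular":[[0,0,0],[0,0,0]],"travel":[[0.25,0.2,0],[0.5,0.45,0]],"fingers":[1,1]}' >/dev/null && python3 chk.py && python3 -m jog '{"angular":[[0,0,0],[0,0,0]],"travel":[[0.2,0.25,0],[0.4,0.5,0]],"fingers":[1,1]}' >/dev/null && python3 chk.py && python3 -m jog '{"angular":[[0,0,0],[0,0,0]],"travel":[[0.15,0.3,0],[0.25,0.6,0]],"fingers":[1,1]}' >/dev/null && python3 chk.py && python3 -m jog '{"angular":[[0,0,0],[0,0,0]],"travel":[[0.1,0.3,0],[0.15,0.65,0]],"fingers":[1,1]}' >/dev/null && python3 chk.py && python3 -m jog '{"angular":[[0,0,0],[0,0,0]],"travel":[[0,0.3,0],[0,0.65,0]],"fingers":[1,1]}' >/dev/null && python3 chk.py
```

```text
F 1.1 [452.4 -82.5]
F 1.5 [448.5 -77.5]
F 2.0 [446.  -71.5]
F 2.1 [444.5 -64.9]
F 1.2 [444.5 -58.4]
```

```bash
python3 -m jog '{"angular":[[0,0,0],[0,0,0]],"travel":[[-0.05,0.3,0],[-0.15,0.65,0]],"fingers":[1,1]}' >/dev/null && python3 chk.py && python3 -m jog '{"angular":[[0,0,0],[0,0,0]],"travel":[[-0.1,0.3,0],[-0.25,0.6,0]],"fingers":[1,1]}' >/dev/null && python3 chk.py && python3 -m jog '{"angular":[[0,0,0],[0,0,0]],"travel":[[-0.15,0.25,0],[-0.4,0.5,0]],"fingers":[1,1]}' >/dev/null && python3 chk.py && python3 -m jog '{"angular":[[0,0,0],[0,0,0]],"travel":[[-0.25,0.25,0],[-0.5,0.45,0]],"fingers":[1,1]}' >/dev/null && python3 chk.py && python3 -m jog '{"angular":[[0,0,0]],"travel":[[-0.25,0.15,0]],"fingers":[1]}' >/dev/null && python3 chk.py
```

```text
F 0.7 [446.  -51.9]
F 1.0 [448.6 -45.9]
F 0.9 [452.7 -41. ]
F 0.9 [457.8 -36.4]
F 1.0 [460.3 -34.9]
```

```bash
python3 -m jog '{"angular":[[0,0,0],[0,0,0],[0,0,0],[0,0,0],[0,0,0]],"travel":[[0.3,-0.2,0],[0.3,-0.2,-4.2],[-4.2,-4.8,-4.2],[-4.2,-4.8,-4.2],[-4.2,-4.8,-4.2]],"fingers":[1,1,1,1,1]}'
python3 - <<'E'
from h import *
s=read_state();print(s['eef_pos'],s['force'])
a=snap('side','s5.png')[170:230,215:295]
cv2.imwrite('pics/c5.png',cv2.resize(a,(640,480),interpolation=cv2.INTER_CUBIC)[:,:,::-1])
E
```

```text
clock: 12.4
eef_pos: [501.5, -83.1, 262.8]
tool_rot: [3.141, -0.001, 3.141]
force: [-0.5, 0.3, -0.6]
width: 0.4
[501.53563933 -83.09592237 262.77431974] [-0.5444721   0.33457713 -0.58867814]
```

View pics/c5.png

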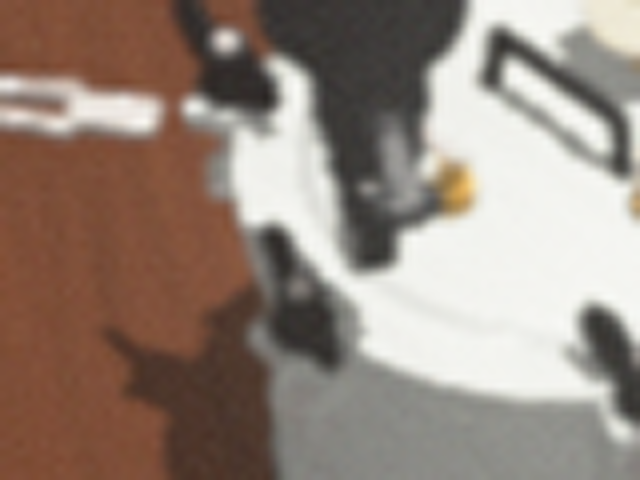

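```bash
python3 -m jog '{"angular":[[0,0,0],[0,0,0],[0,0,0],[0,0,0]],"travel":[[0,0,2],[0,0,4.2],[0,0,4.2],[0.6,-0.2,4.2]],"fingers":[1,1,1,1]}'
python3 chk.py && python3 -m jog '{"angular":[[0,0,0],[0,0,0]],"travel":[[0.15,-0.1,0],[0.15,-0.1,0]],"fingers":[1,1]}' >/dev/null && python3 chk.py && python3 -m jog '{"angular":[[0,0,0],[0,0,0]],"travel":[[0.15,-0.1,0],[0.15,-0.1,0]],"fingers":[1,1]}' >/dev/null && python3 chk.py && python3 -m jog '{"angular":[[0,0,0],[0,0,0]],"travel":[[0.15,-0.1,0],[0.15,-0.1,0]],"fingers":[1,1]}' >/dev/null && python3 chk.py && python3 -m jog '{"angular":[[0,0,0],[0,0,0]],"travel":[[0.15,-0.05,0],[0.15,-0.05,0]],"fingers":[1,1]}' >/dev/null && python3 chk.py  && python3 -m jog '{"angular":[[0,0,0],[0,0,0]],"travel":[[0.15,-0.05,0],[0.15,-0.05,0]],"fingers":[1,1]}' >/dev/null && python3 chk.py
```

```text
clock: 12.95
eef_pos: [496.5, -84.5, 221.8]
tool_rot: [3.141, 0.001, -3.14]
force: [0.7, 1.2, 0.4]
width: -0.0
F 1.4 [496.5 -84.5]
F 0.3 [494.8 -86.3]
F 1.1 [493.4 -87.3]
F 4.1 [492.7 -87.8]
F 7.3 [492.5 -87.8]
```

```bash
python3 -c "
from cell import *
s=read_state();print(s['force'],s['torque'],s['eef_pos'])"
python3 -m jog '{"angular":[[0,0,0],[0,0,0]],"travel":[[0.1,-0.05,0],[0.1,-0.05,0]],"fingers":[1,1]}'
```

```text
[ 6.79167217  2.62965253 -1.77407484] [ 0.6170665  -1.46762598 -0.01542763] [492.49347558 -87.82453922 221.58865767]
clock: 14.2
eef_pos: [492.4, -87.8, 221.6]
tool_rot: [3.141, 0.006, -3.141]
force: [8.0, 4.2, -4.2]
width: 0.2
```

```bash
python3 -m jog '{"angular":[[0,0,0],[0,0,0],[0,0,0],[0,0,0],[0,0,0]],"travel":[[-0.8,0.1,0],[-0.8,0.1,-5],[-0.8,0.1,-10],[-0.8,0.1,-10],[5,12,-10]],"fingers":[1,1,1,1,1]}'
python3 -m jog '{"angular":[[0,0,0],[0,0,0],[0,0,0],[0,0,0],[0,0,0]],"travel":[[0,25,0],[0,25,0],[0,25,0],[0,25,0],[0,25,0]],"fingers":[1,1,1,1,1]}'
python3 - <<'E'
from h import *
a=snap('top','t6.png');b=snap('side','s6.png')[170:230,215:295]
f=lambda a,s:cv2.resize(a,s,interpolation=cv2.INTER_CUBIC)
cv2.imwrite('pics/c6.png',np.vstack([np.hstack([f(a[192:232,256:316],(400,267)),f(b,(356,267))]),f(a[90:270,90:430],(756,330))])[:,:,::-1])
E
```

```text
clock: 14.82
eef_pos: [470.1, -35.6, 320.8]
tool_rot: [-3.139, 0.0, 3.133]
force: [1.2, 2.8, -0.3]
width: -0.1
clock: 15.45
eef_pos: [467.6, 223.2, 319.5]
tool_rot: [3.141, -0.004, -3.132]
force: [-0.1, -1.3, -0.5]
width: 0.1
```

View pics/c6.png

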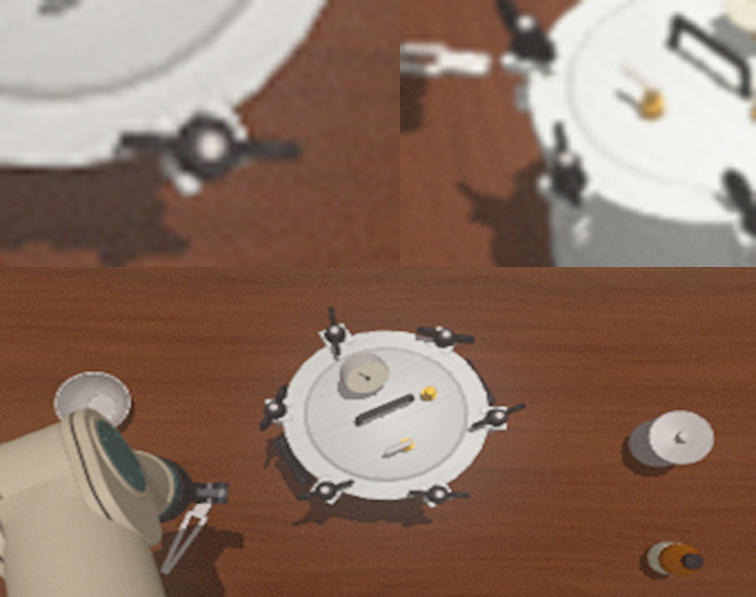

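```bash
python3 -m jog '{"angular":[[0,0,0],[0,0,0]],"travel":[[0,0,0],[0,0,0]],"fingers":[1,1]}'; python3 -c "
from cell import *
print(finish_job())"
```

```text
clock: 15.8
eef_pos: [470.0, 216.3, 321.2]
tool_rot: [-3.141, -0.0, 3.139]
force: [0.4, -0.1, 0.3]
width: 0.1
the job is handed in; nothing more can be done
None
```

The loose nut beside the vent valve is run down and stopped hard, and I handed the job in at 15.8 s. I pushed alternate wings clockwise with the shut fingertips: three strokes of about half a turn, then a short, gentle fourth. I never gripped the nut.

- **Stop:** on the fourth stroke the sideways force rose from about 1 N while turning to 7–9 N, and the fingers stopped moving. I backed off there.
- **Total turn:** from the wing angles before and after, the nut turned about 514° (8.97 rad). The limit is 9.0 rad, so it must have started very near 0. The angles are good to about 3°.
- **Last pictures:** the bolt end now shows above the hub, as on the tight nuts. The bowl, bottle, jar and forceps look undisturbed by eye; I did not measure their positions. The arm was clear of everything.
- **Disagreement:** the one two-camera fix on the nut gave 214 mm high with a 5 mm mismatch between views. I set it aside and used the top view with the stated height, and the first stroke met the wing as expected.

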